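# Dock the blue parts tray at the soldering bench

### The job

Reach behind the far lip of the blue parts tray, drag it towards you between the rails of the dock and press it home until the yellow jaws snap shut behind its tongue, so that it stays held against the red sprung buffers when you let go. Be gentle: never push the tray with more than 22 N, do not tip or lift it or spill what is in it, and leave everything else on the bench alone.

Things in the scene. Friction and masses are not known exactly. Their poses are not given: they have to be found in the camera images.
- tray: Loose blue parts tray, 140 (x) x 130 (y) x 40 mm high, 0.5 to 0.75 kg, flat on the table. Origin: centre of its underside; x points to its far end, z up. Near part: open well (walls 4 mm) with two small parts in it. Far 92 mm: closed compartment with coloured labels on its flat top, too wide to grip: hook it from behind. At start it stands 5 to 11 cm short of the rails, a little skew.
- lip (a point): Middle of the outer top edge of the tray's far lip, at tray (80, 0, 40) mm; axes as the tray's. The lip runs all along the far end (130 mm), 6 mm thick (z 34 to 40 mm), and juts out 10 mm from the far wall. The bench behind it is free for 90 mm.
- head (a point): Middle of the top of the T head of the tray's steel tongue, at tray (-105, 0, 31) mm. The tongue (10 mm wide, z 22 to 30 mm) juts from the middle of the near end; its T head is 4 mm thick (x -107 to -103 mm), 26 mm wide and 10 mm high. The jaws snap shut behind this head.
- dock: Fixed dock. Origin: on the table midway between its rails; x points along them to the mouth, away from the robot. Aluminium rails 30 mm high, inside faces at y = +-68 mm, from x = -180 to 10 mm. Between them a black stop is clamped anywhere in 40 mm of travel (not measured: feel or see it), bearing buffers and jaws. Caught tray: origin at dock y = 0, x = 0 to 40 mm, axes parallel.
- mouth (a point): Middle of the dock's mouth, at dock (54, 0, 30) mm; axes as the dock's. From the rails' ends (x = 10 mm) two orange guides, 30 mm high, flare out to y = +-102 mm here.
- buffer (a joint): How far the two red sprung buffer pads on the stop are pushed in, m: 0 free, 0.008 tray caught, 0.0105 rigid end, 2.5 mm past caught (force then climbs steeply). Spring 0.55 N/mm, 1.1 N at first touch. Sliding the tray takes up to 6 N; the whole push is some 6 to 13 N until the jaws snap, and 15 N at the rigid end is safe. On release the buffers push the tray back onto the jaws, which hold it.
- jaw_left (a joint): How far the left (dock +y) one of the catch's two yellow sprung jaws is spread, m: 0 shut, about 0.0055 as the tongue's head passes. Between the buffers; their ramped faces open towards the mouth. The head meets the ramps some 12 mm before the caught place; just past that place both snap shut behind it and the push eases a little.
- jaw_right (a joint): The same for the right (dock -y) jaw: 0 shut, growing as it is spread. Springs 0.5 N/mm each.
- solder_spool: White solder spool, 32 mm diameter, 25 mm high, lying in the tray's well; origin at the centre of its underside.
- terminal_block: Green terminal block, 22 x 34 x 18 mm, lying in the tray's well; origin at the centre of its underside.
- jar: Bystander: amber glass jar, 64 mm diameter, 85 mm high, beside the dock; origin at the centre of its underside.
- tip_cleaner: Bystander: round brass tip-cleaner tin, 66 mm diameter, 52 mm high, on the other side of the dock; origin at the centre of its underside.
- screwdriver: Bystander: screwdriver with orange handle, lying on the bench.
- meter: Bystander: yellow test meter, 130 x 75 x 35 mm, lying on the bench; origin at the centre of its underside.
- tape_roll: Bystander: roll of orange tape, 90 mm diameter, 25 mm high, origin at the centre of its underside.
- wire_spool: Bystander: green wire spool, 70 mm diameter, 40 mm high, origin at the centre of its underside.
There are look-alikes about, which are no part of the job. There is more than one size of the tray; the one meant has the size given above.

How it is judged:
On the way, in this order (a step that is already met when the one before it is completed fails the run):
1. the tray is pushed from behind its far lip with its front between the rails (x of tray in the frame of dock below 0.075 m and x of the grasp point in the frame of tray above 0.07 m and contact force between the fingers and tray above 0.5 N), for 0.1 s.
2. still hooked behind the lip, the tray is pressed onto the sprung buffers (value of joint buffer above 0.003 m and x of the grasp point in the frame of tray above 0.07 m and contact force between the fingers and tray above 2 N), for 0.1 s.
At the end, for the whole second after the job is handed in: With the robot off it, the tray is held by the shut jaws (each within 3 mm of fully shut) against the buffers (still pushed in by more than 5 mm), flat on the table, square to the rails within 0.06 rad, at rest between them, with both small parts in its well (value of joint buffer above 0.005 m and angle between the x axis of tray and the x axis of dock, either way round below 0.06 rad and x of tray in the frame of dock between -0.006 and 0.046 m and height (world z) of tray below 0.004 m and angle between tray's own z axis and vertical below 0.04 rad and linear speed of tray below 0.01 m/s and horizontal distance between each of solder_spool, terminal_block and tray below 0.09 m and value of joint each of jaw_left, jaw_right below 0.003 m); the robot touches nothing.
It fails at once if the fingers push the tray with more than 22 N (contact force between the fingers and tray above 22 N).
It fails at once if the tray is lifted or tipped (height (world z) of tray above 0.012 m or angle between tray's own z axis and vertical above 0.15 rad).
It fails at once if a part is spilled from the tray (horizontal distance between any of solder_spool, terminal_block and tray above 0.1 m).
It fails at once if a bystander is disturbed (distance of any of jar, tip_cleaner, screwdriver, meter, tape_roll, wire_spool from where it was at the start of the episode above 0.02 m).
It also fails if it takes over 58 s, if anything falls off the work surface, if the arm or the gripper's body presses on something with over 40 N, if the wrist force passes 120 N, or if a joint passes its speed limit or range.

### The arm

A 6-joint arm with a two-finger parallel gripper is mounted at the origin on the work surface. World frame = base frame: x ahead of the robot, y to its left, z up, the work surface at z = 0. Lengths are in m, angles in rad, forces in N, time in s.
With the tool pointing down it reaches from about 0.4 to 0.825 m from the base axis. Payload 7 kg.
Tool frame: the origin (TCP) lies between the finger pads; the fingertips stand 25 mm ahead of it and the grasp point (between the pads) lies 6 mm ahead of it (robot.tcp_to_tips is the distance from the TCP to the fingertips, in m); z points along the fingers, y is the line along which they close (so a half turn about z gives the same grasp; the last joint's range is limited). The gripper opens to 85 mm and grips with 20 to 120 N. Pads are 22 mm wide; open, the fingers measure 114 mm over their backs; the gripper's body (76 mm by 85 mm) begins 54 mm behind the grasp point. The pads swing forward as they close: fully open they stand 13 mm farther back than shut.
Start: joints at [-0.893, 0.359, 0.012, 0, -1.224, -0.288], TCP at [0.256, -0.624, 0.256] pointing down, gripper open.
Joint ranges: [-3.07, 3.07], [-1.43, 2.12], [-1.02, 1.25], [-3.03, 1.67], [-3.05, -0], [-3.03, 3.03]. Speed limits (rad/s): [2.39, 2.39, 3.01, 3.14, 3.14, 3.14].

### API

Orientations are given as a unit quaternion [x, y, z, w].
In Python, from cell import robot gives the robot as it stands.
- The arm moves only by the shell command python3 -m inch 'ROWS' [FORCE]. ROWS is JSON, a list of rows, each a list of 3 entries, a list of its own where there are three numbers: the shift along the world's x, y, z in mm, then the turn, a rotation vector about the world's x, y, z in rad, then the finger opening in mm, from 0 to 85.4. In form: [[[dx, dy, dz], [rx, ry, rz], jaw], ...]. A call has exactly 5 rows; each row is the pose to reach, as a shift and turn from the pose commanded when the call began; what a row does not reach only later rows make up. A row lasts 1/12 s, in which the tool goes at most 41.7 mm and 7.16 degrees, less where a joint would pass 70% of its speed; a pose out of reach is approached as far as the arm can. A call with a gripper value outside its range is refused whole. The fingers move at their own pace and stop on an object; FORCE is the grip in N (left out, the last holds). Time passes only in rows, so rows that repeat a pose let the fingers close, or fill a call up. It gives the time, the measured TCP pose, the force, the opening and the grip force at its end, in the units of the state.
- robot.state(): the state, without advancing time (a new reading comes with each control period).
- robot.camera(name): name is "scene" or "top" or "wrist"; returns (picture, depth): 400x640x3 uint8, blue, green, red; 400x640 float32, m along the optical axis (not along the pixel's ray), 0 where there is no reading.
- robot.camera_model(name): a dict with "intrinsics" (3x3 intrinsics, pixels), "pose" (4x4, takes a point from camera to world coordinates). Camera axes: x right, y down, z forward; pixel columns grow to the right and rows downward; lengths in m; the calibration is good to about 2 mm. A picture is of the moment at which its call begins: read the wrist's pose just before it. camera_model takes no time and is no camera call; for the wrist camera it gives the pose at the moment of the call.
- robot.job_done(): hands the job in; it is judged then, once.
Trained networks look in the newest picture that a camera, given by its name, has taken for a name from the list of things; names that differ only in an ending like _2 or _b are one class to them, and where a whole thing is asked for, a point or a joint stands for the part that bears it (a point fixed in the world has none). Each returns a list of dicts, best first, with "conf" (0 to 1); they miss things now and then, are a little off and sometimes report something else, mostly with a low value. They report only what shows in the picture. A call takes as long as a camera call. They do not tell look-alikes from the thing itself.
- robot.look_for(target, camera): "point" ([x, y, z] in m, in world coordinates, good to about 4 mm: the middle of the surface that is visible of it).
- robot.silhouettes(target, camera): "region" (400x640 bool, what is visible of it).
- robot.mark_of(target, camera): "point" ([x, y, z] in m, in world coordinates, good to about 4 mm: a listed point, or the origin of a listed thing).
The state is a dict: "time": time; "joint_positions": joint angles; "joint_vel": joint speeds; "joint_efforts": joint torques, N m; "tool_pos": TCP position; "tool_rot": TCP orientation; "contact_force": force on the tool from outside, world axes, zero at the start; "moment": the same for the moment, N m; "finger_gap": opening from 0.0 (shut) to 1.0 (fully open); "gripper_force": force on a finger pad.
Only numpy, scipy, OpenCV 4.12 (cv2) and the standard library are available. Lean on these libraries where they do the work, as an engineer would, in place of code of your own. Each camera call takes 0.05 s, during which the arm holds its last target. There are 200 camera calls.

## Working session

There is one attempt and no reset: what is moved stays moved. The work goes in short steps, Python scripts to look and compute and a shell command to move; the robot and the scene stay as the last step left them, time stands still between calls to the robot, and variables do not carry over. Pictures are saved under pics/ and viewed, at most 10 in all, crops included, and the job is handed in when it is done.

```bash
ls; mkdir -p pics; python3 - <<'E'
from cell import robot
import cv2,numpy as np
for c in("scene","top"):
    im,d=robot.camera(c); cv2.imwrite(f"pics/{c}0.png",im)
    for n in("tray","lip","head","dock","mouth","jar","tip_cleaner"):
        print(c,n,[(np.round(r["point"],3).tolist(),round(r["conf"],2)) for r in robot.mark_of(n,c)][:4])
s=robot.state();print(s["time"],s["tool_pos"],s["tool_rot"],s["contact_force"],s["finger_gap"])
E
```

```text
pics
scene tray [([0.152, 0.318, -0.001], 0.89), ([0.598, -0.027, -0.002], 0.86)]
scene lip [([0.038, 0.306, 0.059], 0.96), ([0.676, -0.015, 0.038], 0.75), ([0.548, -0.001, 0.004], 0.51)]
scene head [([0.495, -0.055, 0.03], 0.97), ([0.3, 0.326, 0.04], 0.69)]
scene dock [([0.376, 0.115, -0.002], 0.74)]
scene mouth []
scene jar [([0.378, 0.113, -0.001], 0.96), ([0.552, -0.222, -0.001], 0.3)]
scene tip_cleaner [([0.553, -0.223, -0.002], 0.88), ([0.596, -0.028, -0.002], 0.63)]
top tray [([0.593, -0.03, -0.004], 0.88), ([0.147, 0.318, -0.003], 0.77)]
top lip [([0.04, 0.306, 0.057], 0.93), ([0.675, -0.016, 0.038], 0.61)]
top head [([0.498, -0.051, 0.029], 0.7), ([0.295, 0.323, 0.044], 0.69)]
top dock []
top mouth []
top jar [([0.375, 0.113, -0.004], 0.73)]
top tip_cleaner [([0.555, -0.224, -0.0], 0.83)]
0.8 [ 0.25646886 -0.62436203  0.25634583] [-1.93668931e-01  9.81066942e-01 -3.23064870e-05  1.08528670e-05] [ 1.17476337 -0.06732803 -1.19408925] 0.9986895045647673
```

View pics/scene0.png

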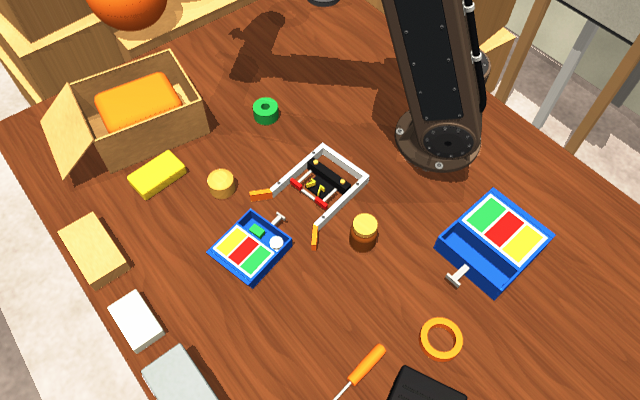

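View pics/top0.png

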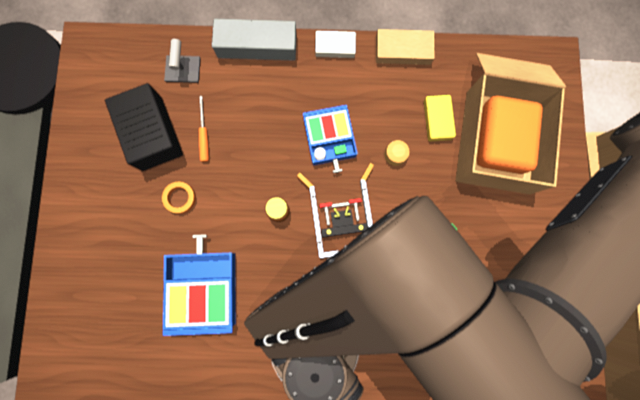

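Candidates for the tray: the small blue one with its well at the far (robot) side, scene (250,248) / top (330,135), and the large one at scene (495,243) / top (198,293). In the small one, origin to lip measures about 81 mm; in the large one it is about 115 mm, with the lip at z 0.058. I choose the small tray. Next I make a close rectified crop and measure it.

```bash
cat > h.py <<'E'
from cell import robot
import cv2,numpy as np
def cloud(c):
    im,d=robot.camera(c); m=robot.camera_model(c); K=m["intrinsics"]; T=np.array(m["pose"])
    v,u=np.nonzero(d>0); z=d[v,u]
    P=np.c_[(u-K[0][2])/K[0][0]*z,(v-K[1][2])/K[1][1]*z,z]@T[:3,:3].T+T[:3,3]
    return P,im[v,u].astype(int),im
def ortho(clouds,x0=.3,x1=.72,y0=-.27,y1=.18,s=1300):
    o=np.zeros((int((x1-x0)*s),int((y1-y0)*s),3),np.uint8)
    for P,C,_ in clouds:
        k=(P[:,0]>x0)&(P[:,0]<x1)&(P[:,1]>y0)&(P[:,1]<y1)&(P[:,2]<.2)
        i=((x1-P[k,0])*s).astype(int).clip(0,o.shape[0]-1); j=((y1-P[k,1])*s).astype(int).clip(0,o.shape[1]-1)
        for a in range(3):
            for b in range(3): o[(i+a).clip(0,o.shape[0]-1),(j+b).clip(0,o.shape[1]-1)]=C[k]
    return o
E
python3 - <<'E'
from h import *
cl={c:cloud(c) for c in("top","scene")}
cv2.imwrite("pics/ortho0.png",ortho([cl["top"],cl["scene"]]))
for c,(P,C,_) in cl.items():
    box=(P[:,0]>.3)&(P[:,0]<.72)&(P[:,1]>-.2)&(P[:,1]<.09)
    hsv=cv2.cvtColor(C.astype(np.uint8)[None],cv2.COLOR_BGR2HSV)[0].astype(int)
    k=box&(P[:,0]>.48)&(abs(P[:,2]-.04)<.005)&(abs(P[:,1]+.03)<.12)&~((hsv[:,0]<30)&(hsv[:,0]>8)&(P[:,0]<.52))
    r=cv2.minAreaRect((P[k,:2]*1000).astype(np.float32)); print(c,"tray top",k.sum(),r, np.median(P[k,2]))
    k=box&(P[:,0]<.56)&(hsv[:,1]<60)&(hsv[:,2]>120)&(abs(P[:,2]-.03)<.006)&~((abs(P[:,0]-.5)<.02))
    Q=P[k,:2]*1000; print(c,"rail pts",k.sum(),Q.min(0) if len(Q) else 0,Q.max(0) if len(Q) else 0)
    np.save(f"rail_{c}.npy",P[k])
    k=box&((hsv[:,0]>172)|(hsv[:,0]<6))&(hsv[:,1]>180)&(hsv[:,2]>120)&(P[:,0]<.5)
    Q=P[k]*1000; print(c,"red",k.sum(),Q.min(0).round() if len(Q) else 0,Q.max(0).round() if len(Q) else 0)
E
```

```text
top tray top 1560 ((597.832763671875, -29.614540100097656), (157.8734130859375, 130.45201110839844), 12.742744445800781) 0.04158548185159028
top rail pts 634 [ 300.9378374  -151.23773175] [559.52422029  25.75630773]
top red 23 [ 387. -125.    2.] [418.  -4.  41.]
scene tray top 2483 ((603.6356811523438, -28.07898712158203), (152.30905151367188, 134.0371551513672), 12.409199714660645) 0.04074728098976732
scene rail pts 820 [ 300.37803871 -159.87158629] [559.9359074   24.77010087]
scene red 173 [ 373. -132.   -3.] [419.  -1.  40.]
```

View pics/ortho0.png

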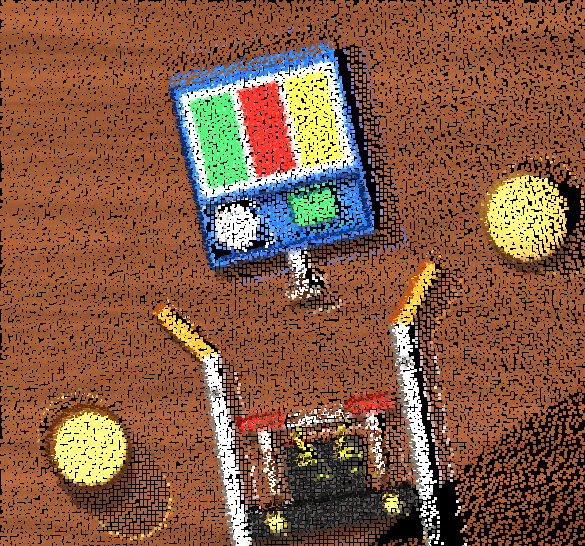

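The crop shows the small tray, with spool at (237,227) and block at (315,207) in its near well. Its tongue points to the dock: rails at about (225,450) and (415,430), red pads at (262,422) and (370,403). The top measures about 130 x 150 mm including the lip, so this is the right size. Next I fit the rails.

```bash
python3 - <<'E'
from h import *
P=np.vstack([np.load("rail_top.npy"),np.load("rail_scene.npy")]); 
P=P[abs(P[:,2]-.03)<.004]
for yaw in np.arange(.08,.2,.01):pass
best=None
for c,s0 in(("L",1),("R",-1)):
    # initial from ortho: px->world x=.72-i/1300, y=.18-j/1300
    a=np.array([[.72-545/1300,.18-(240 if s0>0 else 430)/1300],[.72-358/1300,.18-(212 if s0>0 else 404)/1300]])
    for w in(.016,.010,.009):
        d=(a[1]-a[0])/np.linalg.norm(a[1]-a[0]); n=np.array([-d[1],d[0]])
        k=(abs((P[:,:2]-a[0])@n)<w)&(P[:,0]>.31)&(P[:,0]<.47)
        vx,vy,x,y=cv2.fitLine((P[k,:2]).astype(np.float32),cv2.DIST_HUBER,0,1e-4,1e-4).ravel()
        if vx<0: vx,vy=-vx,-vy
        a=np.array([[x,y],[x+vx*.1,y+vy*.1]])
    e=(P[k,:2]-a[0])@np.array([-vy,vx])
    print(c,k.sum(),"yaw",np.arctan2(vy,vx),"y at x=.4",y+(.4-x)*vy/vx,"width",np.percentile(e,[3,97]), "xmax",P[k,0].max())
E
```

```text
L 443 yaw 0.16797286 y at x=.4 0.012296844 width [-0.0060121   0.00622222] xmax 0.44835589874733084
R 435 yaw 0.16734332 y at x=.4 -0.13726492 width [-0.0064651   0.00604768] xmax 0.46942284227805875
```

Dock yaw is 0.168, with its origin at about (0.449, -0.054). Tray yaw is about 0.218, so it is 0.148 m out along the dock and roughly centred. I approach behind the lip with the tool at dock yaw and the fingers about 60 mm apart for a square two-point push.

```bash
python3 -m inch '[[[24,32,0],[0,0,-0.044],60],[[48,64,0],[0,0,-0.088],60],[[72,96,0],[0,0,-0.132],60],[[96,128,0],[0,0,-0.176],60],[[120,160,0],[0,0,-0.222],60]]' 
python3 -m inch '[[[24,32,0],[0,0,0],60],[[48,64,0],[0,0,0],60],[[72,96,0],[0,0,0],60],[[96,128,0],[0,0,0],60],[[120,160,0],[0,0,0],60]]'
python3 -m inch '[[[24,32,0],[0,0,0],60],[[48,64,0],[0,0,0],60],[[72,96,0],[0,0,0],60],[[96,128,0],[0,0,0],60],[[120,160,0],[0,0,0],60]]'
python3 -m inch '[[[22,33,0],[0,0,0],60],[[45,66,0],[0,0,0],60],[[68,100,-10],[0,0,0],60],[[90,133,-40],[0,0,0],60],[[90,133,-80],[0,0,0],60]]'
python3 -m inch '[[[0,0,0],[0,0,0],60],[[0,0,0],[0,0,0],60],[[0,0,0],[0,0,0],60],[[0,0,0],[0,0,0],60],[[0,0,0],[0,0,0],60]]'
python3 - <<'E'
from h import *
s=robot.state();print(s["time"],s["tool_pos"],s["tool_rot"],s["contact_force"],s["finger_gap"])
cl={c:cloud(c) for c in("scene","wrist")}
cv2.imwrite("pics/w1.png",cl["wrist"][2]);
for c in("scene","wrist"):
  for n in("lip","head","tray","mouth"):
    print(c,n,[(np.round(r["point"],3).tolist(),round(r["conf"],2)) for r in robot.mark_of(n,c)][:3])
# orange guides
P,C,_=cl["wrist"]
k=(abs(P[:,2]-.04)<.005)&(P[:,0]>.5)&(P[:,0]<.7)&(abs(P[:,1]+.03)<.11); print(k.sum(),cv2.minAreaRect((P[k,:2]*1000).astype(np.float32)) if k.any() else 0)
E
```

```text
time: 1.32
tool_pos: [0.3772, -0.4629, 0.2564]
tool_rot: [-0.082, 0.997, -0.0, 0.0]
contact_force: [0.7, -0.4, -0.8]
finger_gap: 0.705
gripper_force: 0.0
time: 1.73
tool_pos: [0.4974, -0.3026, 0.2567]
tool_rot: [-0.084, 0.996, -0.0, 0.0]
contact_force: [0.9, -0.6, -0.2]
finger_gap: 0.704
gripper_force: 0.0
time: 2.15
tool_pos: [0.6174, -0.1425, 0.2567]
tool_rot: [-0.084, 0.996, -0.0, 0.0]
contact_force: [0.8, -0.9, 0.5]
finger_gap: 0.702
gripper_force: 0.0
time: 2.57
tool_pos: [0.7112, -0.0071, 0.1834]
tool_rot: [-0.086, 0.996, 0.0, 0.005]
contact_force: [0.9, 0.2, 0.3]
finger_gap: 0.701
gripper_force: 0.0
time: 2.98
tool_pos: [0.707, -0.0127, 0.1832]
tool_rot: [-0.083, 0.997, 0.0, 0.002]
contact_force: [0.2, -0.3, -0.3]
finger_gap: 0.703
gripper_force: 0.0
2.9833 [ 0.70697565 -0.0127166   0.18318521] [-8.33797379e-02  9.96515792e-01  7.89449507e-05  2.02244275e-03] [ 0.18685391 -0.25742241 -0.33435562] 0.7030996874662405
scene lip [([0.675, -0.014, 0.039], 0.92), ([0.038, 0.309, 0.057], 0.64)]
scene head [([0.297, 0.327, 0.042], 0.94)]
scene tray [([0.596, -0.027, -0.004], 0.81), ([0.148, 0.318, -0.002], 0.81)]
scene mouth []
wrist lip [([0.675, -0.014, 0.042], 0.68)]
wrist head []
wrist tray [([0.596, -0.028, 0.002], 0.74)]
wrist mouth []
19707 ((611.2279052734375, -27.22429656982422), (131.76962280273438, 130.58758544921875), 12.688533782958984)
```

View pics/w1.png

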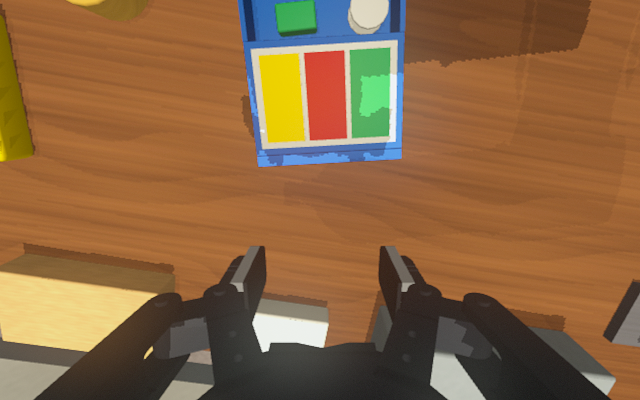

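The view confirms it: the fingers at (250,265) and (395,265) are behind the lip edge at (330,160), about 20 mm clear. I lower to about 12 mm tip height and come up to the lip.

```bash
python3 -m inch '[[[0,0,-35],[0,0,0],60],[[0,0,-70],[0,0,0],60],[[0,0,-105],[0,0,0],60],[[0,0,-130],[0,0,0],60],[[0,0,-145],[0,0,0],60]]' 
python3 -m inch '[[[0,0,0],[0,0,0],60],[[-3,-0.5,0],[0,0,0],60],[[-6,-1,0],[0,0,0],60],[[-10,-1.7,0],[0,0,0],60],[[-14,-2.4,0],[0,0,0],60]]'
python3 -m inch '[[[-2,-0.3,0],[0,0,0],60],[[-4,-0.7,0],[0,0,0],60],[[-6,-1,0],[0,0,0],60],[[-8,-1.3,0],[0,0,0],60],[[-10,-1.7,0],[0,0,0],60]]'
python3 -c "
from h import *
s=robot.state();print(s['time'],s['tool_pos'],s['contact_force'])
robot.camera('scene')
print([(np.round(r['point'],3).tolist(),round(r['conf'],2)) for n in ('lip','tray') for r in robot.mark_of(n,'scene')])"
```

```text
time: 3.9
tool_pos: [0.7041, -0.0121, 0.0313]
tool_rot: [-0.084, 0.996, -0.0, -0.002]
contact_force: [-0.5, -0.4, -0.3]
finger_gap: 0.702
gripper_force: 0.0
time: 4.32
tool_pos: [0.6926, -0.0141, 0.037]
tool_rot: [-0.084, 0.996, 0.0, 0.001]
contact_force: [0.2, 0.3, -0.3]
finger_gap: 0.704
gripper_force: 0.0
time: 4.73
tool_pos: [0.6838, -0.0158, 0.0364]
tool_rot: [-0.084, 0.996, -0.0, 0.002]
contact_force: [4.7, -0.2, 2.3]
finger_gap: 0.704
gripper_force: 2.6
4.7333 [ 0.68376739 -0.01578297  0.03637715] [ 4.67982445 -0.16874628  2.31054607]
[([0.672, -0.015, 0.038], 0.71), ([0.039, 0.307, 0.059], 0.61), ([0.15, 0.315, 0.005], 0.82), ([0.595, -0.026, -0.002], 0.78), ([0.663, -0.354, -0.004], 0.32)]
```

Contact is made, with about 5 N to slide the tray. I drag it along the dock axis.

```bash
python3 -m inch '[[[-3,-0.5,0],[0,0,0],60],[[-6,-1,0],[0,0,0],60],[[-9,-1.5,0],[0,0,0],60],[[-12,-2,0],[0,0,0],60],[[-15,-2.5,0],[0,0,0],60]]' | grep -E "pos|contact|rot"
python3 -m inch '[[[-3,-0.5,0],[0,0,0],60],[[-6,-1,0],[0,0,0],60],[[-9,-1.5,0],[0,0,0],60],[[-12,-2,0],[0,0,0],60],[[-15,-2.5,0],[0,0,0],60]]' | grep -E "pos|contact|rot"
python3 - <<'E'
from h import *
for c in("wrist",):
    P,C,im=cloud(c)
    k=(abs(P[:,2]-.04)<.005)&(P[:,0]>.5)&(P[:,0]<.665)&(abs(P[:,1]+.03)<.11); print(k.sum(),cv2.minAreaRect((P[k,:2]*1000).astype(np.float32)) if k.any() else 0)
cl=cloud("scene"); cv2.imwrite("pics/o2.png",ortho([cl])); P,C,_=cl
k=(abs(P[:,2]-.04)<.004)&(P[:,0]>.49)&(P[:,0]<.66)&(abs(P[:,1]+.035)<.11); print(k.sum(),cv2.minAreaRect((P[k,:2]*1000).astype(np.float32)))
E
```

```text
tool_pos: [0.6687, -0.0181, 0.0361]
tool_rot: [-0.084, 0.996, 0.0, 0.002]
contact_force: [5.8, 1.1, 4.1]
tool_pos: [0.6537, -0.0204, 0.0361]
tool_rot: [-0.084, 0.996, 0.0, 0.002]
contact_force: [6.3, 1.7, 4.1]
90122 ((603.3969116210938, -24.42803192138672), (123.50035095214844, 131.06826782226562), 9.660184860229492)
788 ((617.5326538085938, -7.450897216796875), (91.91087341308594, 109.59022521972656), 13.548869132995605)
```

View pics/o2.png

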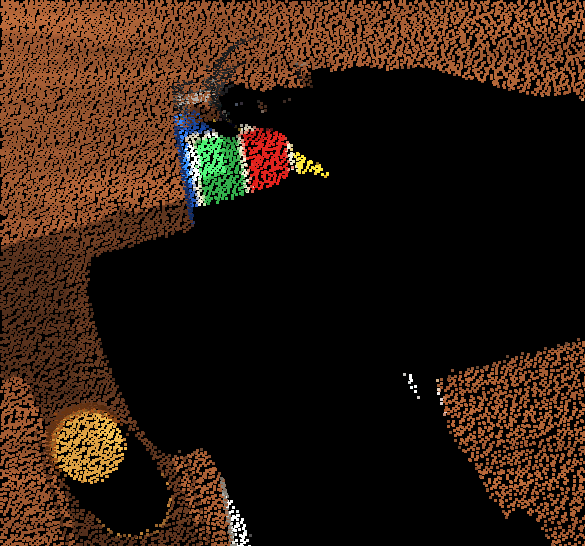

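The tray is now square with the dock (9.66° against 9.6°). The arm hides the dock in the scene view, so I measure the lateral offset from the wrist camera.

```bash
python3 - <<'E'
from h import *
P,C,im=cloud("wrist"); cv2.imwrite("pics/w2.png",im)
o=np.array([.449,-.0542]);a=.168; R=np.array([[np.cos(a),-np.sin(a)],[np.sin(a),np.cos(a)]])
D=(P[:,:2]-o)@R*1000
hsv=cv2.cvtColor(C.astype(np.uint8)[None],cv2.COLOR_BGR2HSV)[0].astype(int)
tr=(abs(P[:,2]-.04)<.005)&(abs(D[:,1])<80)&(D[:,0]>60)&(D[:,0]<180)
print("tray y",np.percentile(D[tr,1],[.3,99.7]),"x",D[tr,0].min())
g=(abs(P[:,2]-.03)<.004)&(abs(D[:,1])<115)&(abs(D[:,1])>60)
for s in(1,-1):
    for lo,hi in((-120,-60),(-60,0),(0,10),(12,20),(30,36),(44,54)):
        k=g&(s*D[:,1]>0)&(D[:,0]>lo)&(D[:,0]<hi)
        if k.sum()>5: print(s,lo,hi,k.sum(),np.percentile(D[k,1],[2,98]).round(1))
E
```

```text
tray y [-60.69706843  67.75618959] x 95.33273371827283
```

View pics/w2.png

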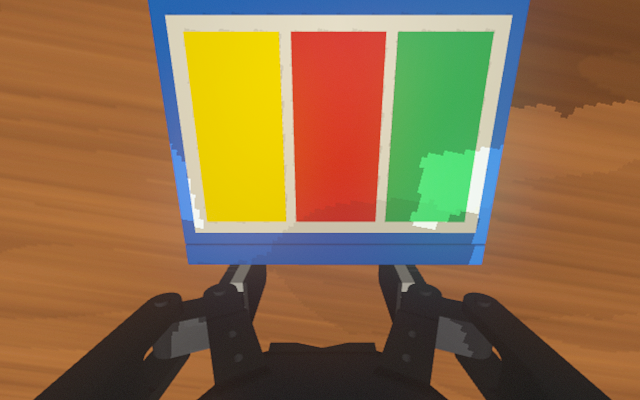

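The wrist view shows both fingers flush on the lip edge (fingertips at (250,270) and (393,270)). The tray sits about 3.5 mm towards dock +y, so I correct that while dragging.

```bash
python3 -m inch '[[[-2.3,-0.8,0],[0,0,0],60],[[-4.6,-1.5,0],[0,0,0],60],[[-6.9,-2.3,0],[0,0,0],60],[[-9.2,-3,0],[0,0,0],60],[[-11.5,-3.8,0],[0,0,0],60]]' | grep -E "pos|contact|rot"
python3 -m inch '[[[-2.3,-0.8,0],[0,0,0],60],[[-4.6,-1.5,0],[0,0,0],60],[[-6.9,-2.3,0],[0,0,0],60],[[-9.2,-3,0],[0,0,0],60],[[-11.5,-3.8,0],[0,0,0],60]]' | grep -E "pos|contact|rot"
cat > m.py <<'E'
from h import *
s=robot.state(); P,C,im=cloud("wrist")
o=np.array([.449,-.0542]);a=.168; R=np.array([[np.cos(a),-np.sin(a)],[np.sin(a),np.cos(a)]])
D=(P[:,:2]-o)@R*1000; t=(s["tool_pos"][:2]-o)@R*1000; f=s["contact_force"][:2]@R
tr=(abs(P[:,2]-.04)<.005)&(abs(D[:,1])<80)&(D[:,0]>t[0]-100)&(D[:,0]<t[0]-14)
print(s["time"],"tool dock",t.round(1),"F dock",f.round(1),"Fz",s["contact_force"][2].round(1),"tray y mid",np.percentile(D[tr,1],[.3,99.7]).mean().round(1),
 "yaw deg",cv2.minAreaRect(D[tr].astype(np.float32))[2], "top z",np.median(P[tr,2]).round(4))
E
python3 m.py
```

```text
tool_pos: [0.6421, -0.0242, 0.0359]
tool_rot: [-0.084, 0.996, 0.0, 0.001]
contact_force: [6.3, 1.4, 4.0]
tool_pos: [0.6306, -0.028, 0.0359]
tool_rot: [-0.084, 0.996, 0.0, 0.001]
contact_force: [6.1, 1.8, 4.7]
6.7 tool dock [183.4  -4.5] F dock [6.3 0.7] Fz 4.7 tray y mid 0.0 yaw deg 0.0017243466572836041 top z 0.0404
```

Centred and square. I drag straight on, watching the force.

```bash
python3 -m inch '[[[-3,-0.5,0],[0,0,0],60],[[-6,-1,0],[0,0,0],60],[[-9,-1.5,0],[0,0,0],60],[[-12,-2,0],[0,0,0],60],[[-15,-2.5,0],[0,0,0],60]]' | grep -E "contact"
python3 m.py
python3 -m inch '[[[-3,-0.5,0],[0,0,0],60],[[-6,-1,0],[0,0,0],60],[[-9,-1.5,0],[0,0,0],60],[[-12,-2,0],[0,0,0],60],[[-15,-2.5,0],[0,0,0],60]]' | grep -E "contact"
python3 m.py
```

```text
contact_force: [5.7, 1.5, 4.3]
7.1667 tool dock [168.1  -4.7] F dock [5.8 0.5] Fz 4.3 tray y mid -0.1 yaw deg 89.99700164794922 top z 0.0403
contact_force: [6.4, 0.9, 3.5]
7.6333 tool dock [152.8  -4.6] F dock [ 6.5 -0.2] Fz 3.5 tray y mid -0.1 yaw deg 0.0007029892294667661 top z 0.0404
```

```bash
python3 -m inch '[[[-2.4,-0.4,0],[0,0,0],60],[[-4.8,-0.8,0],[0,0,0],60],[[-7.2,-1.2,0],[0,0,0],60],[[-9.6,-1.6,0],[0,0,0],60],[[-12,-2,0],[0,0,0],60]]' | grep -E "contact"
python3 m.py
python3 -m inch '[[[-1,-0.2,0],[0,0,0],60],[[-2,-0.3,0],[0,0,0],60],[[-3,-0.5,0],[0,0,0],60],[[-4,-0.7,0],[0,0,0],60],[[-5,-0.8,0],[0,0,0],60]]' | grep -E "contact"
python3 -m inch '[[[-1,-0.2,0],[0,0,0],60],[[-2,-0.3,0],[0,0,0],60],[[-3,-0.5,0],[0,0,0],60],[[-4,-0.7,0],[0,0,0],60],[[-5,-0.8,0],[0,0,0],60]]' | grep -E "contact"
python3 m.py
```

```text
contact_force: [6.5, 1.4, 3.8]
8.1 tool dock [140.6  -4.6] F dock [6.7 0.3] Fz 3.8 tray y mid -0.1 yaw deg 0.0005698858294636011 top z 0.0404
contact_force: [6.5, 0.9, 3.8]
contact_force: [6.6, 0.3, 4.8]
8.9833 tool dock [130.5  -4.5] F dock [ 6.6 -0.8] Fz 4.8 tray y mid -0.0 yaw deg 0.0005039679235778749 top z 0.0404
```

Next I press in small steps.

```bash
for i in 1; do python3 -m inch '[[[-0.6,-0.1,0],[0,0,0],60],[[-1.2,-0.2,0],[0,0,0],60],[[-1.8,-0.3,0],[0,0,0],60],[[-2.4,-0.4,0],[0,0,0],60],[[-3,-0.5,0],[0,0,0],60]]' | grep -E "pos|contact"; done
python3 -m inch '[[[-0.6,-0.1,0],[0,0,0],60],[[-1.2,-0.2,0],[0,0,0],60],[[-1.8,-0.3,0],[0,0,0],60],[[-2.4,-0.4,0],[0,0,0],60],[[-3,-0.5,0],[0,0,0],60]]' | grep -E "pos|contact"
python3 -m inch '[[[-0.6,-0.1,0],[0,0,0],60],[[-1.2,-0.2,0],[0,0,0],60],[[-1.8,-0.3,0],[0,0,0],60],[[-2.4,-0.4,0],[0,0,0],60],[[-3,-0.5,0],[0,0,0],60]]' | grep -E "pos|contact"
python3 m.py
```

```text
tool_pos: [0.5756, -0.0373, 0.0357]
contact_force: [6.5, 1.3, 3.5]
tool_pos: [0.5726, -0.0379, 0.0357]
contact_force: [7.0, 0.1, 2.5]
tool_pos: [0.57, -0.0383, 0.0357]
contact_force: [8.8, 0.1, 1.9]
10.2833 tool dock [121.9  -4.5] F dock [ 8.7 -1.4] Fz 1.9 tray y mid -0.1 yaw deg 0.0008277909364551306 top z 0.0404
```

```bash
python3 -m inch '[[[-0.6,-0.1,0],[0,0,0],60],[[-1.2,-0.2,0],[0,0,0],60],[[-1.8,-0.3,0],[0,0,0],60],[[-2.4,-0.4,0],[0,0,0],60],[[-3,-0.5,0],[0,0,0],60]]' | grep -E "pos|contact"
python3 -m inch '[[[-0.6,-0.1,0],[0,0,0],60],[[-1.2,-0.2,0],[0,0,0],60],[[-1.8,-0.3,0],[0,0,0],60],[[-2.4,-0.4,0],[0,0,0],60],[[-3,-0.5,0],[0,0,0],60]]' | grep -E "pos|contact"
python3 m.py
```

```text
tool_pos: [0.5673, -0.0387, 0.0357]
contact_force: [8.3, -0.4, 0.7]
tool_pos: [0.5648, -0.0391, 0.0358]
contact_force: [10.8, -0.2, -1.2]
11.1667 tool dock [116.7  -4.5] F dock [10.6 -2. ] Fz -1.2 tray y mid -0.1 yaw deg 0.0010640646796673536 top z 0.0404
```

```bash
python3 -m inch '[[[-0.4,-0.1,0],[0,0,0],60],[[-0.8,-0.1,0],[0,0,0],60],[[-1.2,-0.2,0],[0,0,0],60],[[-1.6,-0.3,0],[0,0,0],60],[[-2,-0.3,0],[0,0,0],60]]' | grep -E "pos|contact"
python3 -m inch '[[[-0.4,-0.1,0],[0,0,0],60],[[-0.8,-0.1,0],[0,0,0],60],[[-1.2,-0.2,0],[0,0,0],60],[[-1.6,-0.3,0],[0,0,0],60],[[-2,-0.3,0],[0,0,0],60]]' | grep -E "pos|contact"
python3 m.py
```

```text
tool_pos: [0.5632, -0.0393, 0.0358]
contact_force: [11.9, -0.7, -0.9]
tool_pos: [0.5607, -0.0398, 0.0358]
contact_force: [10.3, -0.4, 0.6]
12.05 tool dock [112.5  -4.5] F dock [10.1 -2.1] Fz 0.6 tray y mid -0.1 yaw deg 0.0008176653063856065 top z 0.0404
```

The push eased from 12 to 10 N with a small jump, which may be the snap. I go a little further to feel the steep end.

```bash
python3 -m inch '[[[-0.3,-0.1,0],[0,0,0],60],[[-0.6,-0.1,0],[0,0,0],60],[[-0.9,-0.2,0],[0,0,0],60],[[-1.2,-0.2,0],[0,0,0],60],[[-1.5,-0.3,0],[0,0,0],60]]' | grep -E "pos|contact"
python3 -m inch '[[[-0.3,-0.1,0],[0,0,0],60],[[-0.6,-0.1,0],[0,0,0],60],[[-0.9,-0.2,0],[0,0,0],60],[[-1,-0.2,0],[0,0,0],60],[[-1,-0.2,0],[0,0,0],60]]' | grep -E "pos|contact"
python3 m.py
```

```text
tool_pos: [0.5589, -0.0402, 0.0357]
contact_force: [9.4, -0.8, 3.4]
tool_pos: [0.5584, -0.0403, 0.0358]
contact_force: [10.2, -0.4, -0.4]
12.9333 tool dock [110.1  -4.6] F dock [ 9.9 -2.1] Fz -0.4 tray y mid -0.2 yaw deg 0.0031434418633580208 top z 0.0404
```

```bash
python3 -m inch '[[[-0.3,-0.1,0],[0,0,0],60],[[-0.6,-0.1,0],[0,0,0],60],[[-0.9,-0.2,0],[0,0,0],60],[[-1.2,-0.2,0],[0,0,0],60],[[-1.2,-0.2,0],[0,0,0],60]]' | grep -E "pos|contact"
python3 m.py
```

```text
tool_pos: [0.5568, -0.0405, 0.0357]
contact_force: [10.1, -0.5, 0.4]
13.4 tool dock [108.6  -4.5] F dock [ 9.9 -2.2] Fz 0.4 tray y mid -0.0 yaw deg 0.00036178951268084347 top z 0.0404
```

```bash
python3 -m inch '[[[-0.3,-0.1,0],[0,0,0],60],[[-0.6,-0.1,0],[0,0,0],60],[[-0.9,-0.2,0],[0,0,0],60],[[-1.2,-0.2,0],[0,0,0],60],[[-1.2,-0.2,0],[0,0,0],60]]' | grep -E "pos|contact"
python3 -m inch '[[[-0.3,-0.1,0],[0,0,0],60],[[-0.6,-0.1,0],[0,0,0],60],[[-0.9,-0.2,0],[0,0,0],60],[[-1,-0.2,0],[0,0,0],60],[[-1,-0.2,0],[0,0,0],60]]' | grep -E "pos|contact"
python3 m.py
```

```text
tool_pos: [0.5558, -0.0407, 0.0358]
contact_force: [10.7, 0.5, -0.6]
tool_pos: [0.5552, -0.0408, 0.0358]
contact_force: [12.2, 0.0, -0.5]
14.2833 tool dock [106.9  -4.6] F dock [12.1 -2. ] Fz -0.5 tray y mid -0.1 yaw deg 89.99970245361328 top z 0.0404
```

```bash
python3 -m inch '[[[-0.3,-0.1,0],[0,0,0],60],[[-0.6,-0.1,0],[0,0,0],60],[[-0.9,-0.2,0],[0,0,0],60],[[-1,-0.2,0],[0,0,0],60],[[-1,-0.2,0],[0,0,0],60]]' | grep -E "pos|contact"
python3 m.py
```

```text
tool_pos: [0.5551, -0.0409, 0.0361]
contact_force: [13.6, -0.8, -2.1]
14.75 tool dock [106.8  -4.6] F dock [13.3 -3. ] Fz -2.1 tray y mid -0.1 yaw deg 89.99345397949219 top z 0.0405
```

```bash
python3 -m inch '[[[-0.3,-0.1,0],[0,0,0],60],[[-0.6,-0.1,0],[0,0,0],60],[[-0.8,-0.1,0],[0,0,0],60],[[-0.8,-0.1,0],[0,0,0],60],[[-0.8,-0.1,0],[0,0,0],60]]' | grep -E "pos|contact"
python3 m.py
```

```text
tool_pos: [0.555, -0.0409, 0.0363]
contact_force: [14.7, -0.9, -2.9]
15.2167 tool dock [106.7  -4.6] F dock [14.3 -3.3] Fz -2.9 tray y mid -0.1 yaw deg 89.9985580444336 top z 0.0407
```

This is the rigid end: the tool no longer advances while the force climbs to 14.7 N. I back off slowly, then lift clear and look.

```bash
python3 -m inch '[[[2,0.3,0],[0,0,0],60],[[4,0.7,0],[0,0,0],60],[[6,1,0],[0,0,0],60],[[8,1.3,0],[0,0,0],60],[[10,1.7,0],[0,0,0],60]]' | grep -E "pos|contact"
python3 m.py
python3 -m inch '[[[6,1,0],[0,0,0],60],[[12,2,0],[0,0,0],60],[[20,3.3,0],[0,0,0],60],[[25,4.2,0],[0,0,0],60],[[30,5,0],[0,0,0],60]]' | grep -E "pos|contact"
python3 -m inch '[[[0,0,15],[0,0,0],60],[[0,0,50],[0,0,0],60],[[0,0,90],[0,0,0],60],[[0,0,130],[0,0,0],60],[[0,0,165],[0,0,0],60]]' | grep -E "pos|contact"
python3 -m inch '[[[0,-35,20],[0,0,0],60],[[0,-70,40],[0,0,0],60],[[0,-110,40],[0,0,0],60],[[0,-150,40],[0,0,0],60],[[0,-190,40],[0,0,0],60]]' | grep -E "pos|contact"
python3 -m inch '[[[0,-35,0],[0,0,0],60],[[0,-70,0],[0,0,0],60],[[0,-110,0],[0,0,0],60],[[0,-150,0],[0,0,0],60],[[0,-190,0],[0,0,0],60]]' | grep -E "pos|contact"
python3 - <<'E'
from h import *
cs=[]
for c in("top","scene"):
    P,C,im=cloud(c);cs.append((P,C,im))
    cv2.imwrite(f"pics/{c}3.png",im)
    print(c,[(n,np.round(r['point'],3).tolist(),round(r['conf'],2)) for n in ('lip','tray','jaw_left','buffer') for r in robot.mark_of(n,c) if r['point'][0]>.3])
cv2.imwrite("pics/o3.png",ortho(cs,x0=.3,x1=.6,y0=-.2,y1=.1,s=1900))
print(robot.state()["time"])
E
```

```text
tool_pos: [0.559, -0.0403, 0.0345]
contact_force: [0.0, -1.1, -0.0]
15.6833 tool dock [110.8  -4.6] F dock [-0.1 -1.1] Fz -0.0 tray y mid -0.3 yaw deg 0.0005009148735553026 top z 0.0403
tool_pos: [0.5912, -0.0348, 0.0351]
contact_force: [-0.1, -0.5, 0.4]
tool_pos: [0.5907, -0.035, 0.2029]
contact_force: [0.6, -0.1, -0.3]
tool_pos: [0.5905, -0.2265, 0.2411]
contact_force: [0.7, 0.5, 0.0]
tool_pos: [0.5903, -0.4169, 0.2402]
contact_force: [1.8, 1.4, 0.3]Traceback (most recent call last):
  File "<stdin>", line 6, in <module>
ValueError: it knows: dock, head, jar, lip, meter, mouth, screwdriver, solder_spool, tape_roll, terminal_block, tip_cleaner, tray, wire_spool
```

```bash
python3 - <<'E'
from h import *
o=np.array([.449,-.0542]);a=.168; R=np.array([[np.cos(a),-np.sin(a)],[np.sin(a),np.cos(a)]])
t=[]
for c in("top","scene"):
    P,C,im=cloud(c); D=(P[:,:2]-o)@R*1000
    k=(abs(P[:,2]-.04)<.005)&(abs(D[:,1])<80)&(D[:,0]>20)&(D[:,0]<140); print(c,np.median(P[k,2]),"far lip x",np.percentile(D[k,0],99.3),cv2.minAreaRect(D[k].astype(np.float32)))
    m=robot.camera_model(c); T=np.linalg.inv(m["pose"]); p=T[:3,:3]@np.array([.42,-.06,.03])+T[:3,3]; q=np.array(m["intrinsics"])@p; u,v=(q[:2]/q[2]).astype(int)
    t.append(cv2.resize(im[max(v-50,0):v+50,max(u-65,0):u+65],(780,600),interpolation=cv2.INTER_CUBIC)[:,:780])
    print(c,[(n,np.round(r['point'],3).tolist(),round(r['conf'],2)) for n in ('lip','tray','head') for r in robot.mark_of(n,c) if r['point'][1]<.2])
cv2.imwrite("pics/c3.png",t[1]); cv2.imwrite("pics/c3t.png",t[0])
E
```

```text
top 0.04160229081994404 far lip x 98.05773483740379 ((59.48320770263672, 0.22084808349609375), (129.88011169433594, 78.72393035888672), 89.98894500732422)
top [('lip', [0.546, -0.042, 0.041], 0.67), ('tray', [0.464, -0.054, -0.002], 0.81)]
scene 0.040821051877969694 far lip x 100.76988768029638 ((60.966251373291016, -6.2265777587890625), (146.61878967285156, 81.74616241455078), 89.93830108642578)
scene [('lip', [0.547, -0.04, 0.04], 0.79), ('tray', [0.467, -0.05, 0.001], 0.75), ('head', [0.364, -0.07, 0.029], 0.57), ('head', [0.546, -0.04, 0.036], 0.29)]
```

View pics/c3.png

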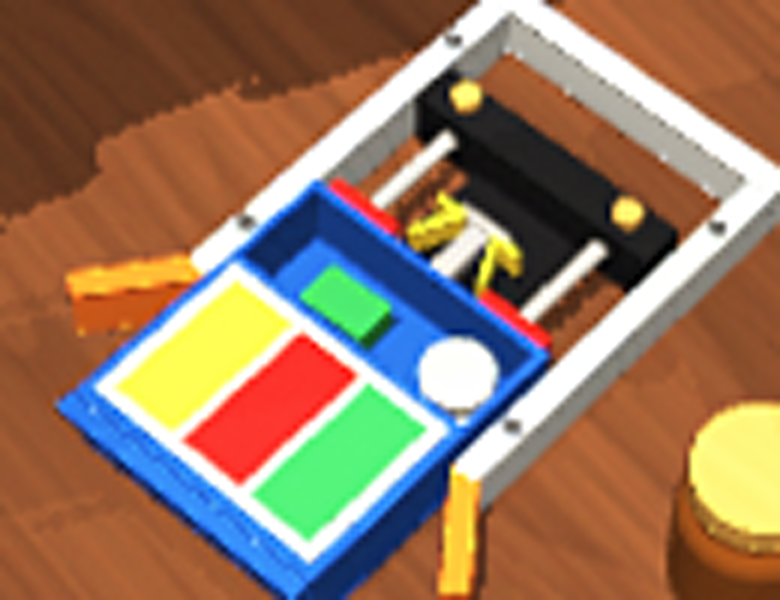

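View pics/c3t.png

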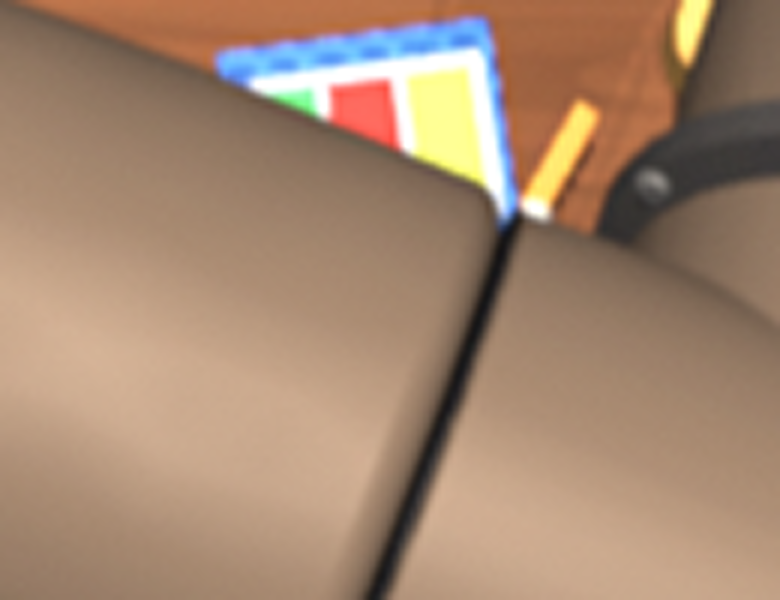

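The scene crop shows the tray square between the rails and against the red pads at (365,205) and (515,320). The T head at (480,220) lies behind the closed yellow jaws, and both parts are in the well. The top crop shows mostly the arm. The robot is clear, so I hand in.

```bash
python3 -c "
from cell import robot
print(robot.job_done(), robot.state()['time'])"
```

```text
the job is handed in; nothing more can be done
the job is handed in; nothing more can be done
```

The blue tray is docked and appears held by the shut jaws against the buffers: the measured push peaked at 14.7 N (limit 22 N), both parts were still in the well, and the job is handed in, though no verdict came back.

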